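# Clip the snap ring onto the casting mould's neck

## Robot

A 6-joint arm with a two-finger parallel gripper is mounted at the origin on the work surface. World frame = base frame: x ahead of the robot, y to its left, z up, the work surface at z = 0. Lengths are in m, angles in rad, forces in N, time in s.
With the tool pointing down it reaches from about 0.25 to 0.725 m from the base axis. Payload 4 kg.
Tool frame: the origin (TCP) lies midway between the tips of the shut fingers; the grasp point (between the pads) lies 19 mm behind it; z points along the fingers, y is the line along which they close (so a half turn about z gives the same grasp; the last joint's range is limited). The gripper opens to 85 mm and grips with 20 to 120 N. Pads are 22 mm wide; open, the fingers measure 114 mm over their backs; the gripper's body (76 mm by 85 mm) begins 54 mm behind the grasp point. The pads swing forward as they close: fully open they stand 13 mm farther back than shut.
Start: joints at [-1.115, 0.241, 0.005, 1.335, 0, 1.571], TCP at [0.22, -0.449, 0.192] pointing down, gripper open.
Joint ranges: [-2.72, 2.72], [-1.05, 1.87], [-1.09, 1.28], [-1.99, 2.15], [-1.42, 1.44], [-3.14, 3.14]. Speed limits (rad/s): [2.79, 2.79, 3.14, 3.14, 3.14, 3.14].

## Interface

Orientations are given as a unit quaternion [x, y, z, w].
In Python, from workcell import bot gives the robot as it stands. The module is installed in compiled form; this text tells all that it offers.
- The arm moves only by the tool jog_arm, never from a script. Its argument "deltas" is a list of rows, each an object with "fingers": the opening, from 0 (shut) to 1 (fully open); "delta_pos": the shift along the tool's x, y, z normalised to -1 to 1, where 1 is 300 mm, a list of three; "yaw": the turn about the tool's z normalised to -1 to 1, where 1 is pi/4 rad. A call has 1 to 12 rows; each row is the pose to reach, as a shift and turn from the pose commanded when the call began, along the tool's axes at that moment; what a row does not reach only later rows make up. A row lasts 1/10 s, in which the tool goes at most 50 mm and 8.59 degrees, less where a joint would pass 70% of its speed; a pose out of reach is approached as far as the arm can. A call with a number of a shift or a turn outside -1 to 1 is refused whole. A call with a gripper value outside its range is refused whole. The fingers move at their own pace and stop on an object; the grip force is fixed at half the most. Time passes only in rows, so rows that repeat a pose let the fingers close. It gives the time, the measured TCP pose, the force, the opening and the grip force at its end, in the units of the state.
- bot.get_obs(): the state, without advancing time (a new reading comes with each control period).
- bot.camera(name): name is "scene" or "side" or "wrist"; returns a dict with "image" (420x560x3 uint8, red, green, blue), "range_z" (420x560 float32, m along the optical axis (not along the pixel's ray), 0 where there is no reading), "fx", "fy", "cx", "cy" (pixels), "rvec" (rotation vector, rad) and "tvec" (3), from world to camera coordinates, as OpenCV has them. Camera axes: x right, y down, z forward; pixel columns grow to the right and rows downward; lengths in m; the calibration is good to about 2 mm. A picture is of the moment at which its call begins.
- bot.job_done(): hands the job in; it is judged then, once.
The state is a dict: "clock": time; "joint_pos": joint angles; "joint_vel": joint speeds; "tau": joint torques, N m; "eef_pos": TCP position; "tool_rot": TCP orientation; "ft_force": force on the tool from outside, world axes, zero at the start; "ft_torque": the same for the moment, N m; "grip_width": finger opening in m; "grasp_force": force on a finger pad.
Only numpy, scipy, OpenCV 4.12 (cv2) and the standard library are available. Lean on these libraries where they do the work, as an engineer would, in place of code of your own. Each camera call takes 0.05 s, during which the arm holds its last target. There are 200 camera calls.

## Task

Close the plaster casting mould for pouring: pick up the larger of the two steel snap rings by its two upright eyes, squeeze the eyes together so that the ring spreads, and hold it spread above the mould neck that has a groove (not the wider, smooth one). Lower it over the neck until the ring is level with the groove and let go, so that the ring contracts into the groove and stays there level.

Things in the scene. Friction and masses are not known exactly. Their poses are not given: they have to be found in the camera images.
- ring_centre (a point): Centre of the larger steel snap ring's round opening, half-way up its 6 mm thickness; it lies flat, eyes up. Closed: inner radius 21 mm, outer 25 mm; 140 mm long overall, 90 g. Axes: z up, -x to the two eyes, +x to the spring coil 62 mm away. The eyes are on crossed arms: pinching them together spreads the ring. The like ring of 62 % size is not wanted.
- ring_eyes (a point): Midway between the larger ring's eyes, 59 mm along -x from ring_centre and 12 mm above it; same axes. Eyes: upright tabs, 30 mm tall from the ring's underside, 18 mm long (x), 4 mm thick, 65 mm over all. Pinch both along y: 3 N to start, 7 N to the stop (20 N is harmless), then 20 mm over all, parallel, 3 mm further out (this point does not follow that).
- ring_left (a joint): How far the larger ring is spread: 0 rad closed, 0.18 rad at its stop. Both halves swing alike about the coil and spring shut by themselves. Fully spread, its sides stand about 32 mm from ring_centre and it clears the neck's lip by 4 to 7 mm.
- neck_groove (a point): Centre of the groove on the right mould's upright neck, 83 mm above the table. Fixed round plaster drum, radius 58, 70 mm tall; shoulder radius 30 up to 76 mm, groove radius 21.5 from 76 to 90 mm, lip radius 24.5 up to 97 mm, chamfered top at 102 mm. The ring may point any way round it. The other mould has a wider, smooth neck (radius 36), no groove.

How it is judged:
On the way:
1. the larger ring is held spread by its eyes above the grooved neck (value of joint ring_left above 0.1 rad and horizontal distance between ring_centre and neck_groove below 0.02 m and z of ring_centre in the frame of neck_groove above 0.018 m), for 0.1 s.
At the end, for the whole second after the job is handed in: The larger ring sits in the groove of the grooved neck: its centre within 10 mm of the neck's axis and within 8 mm of the groove's mid-height, level within 10 degrees, contracted (joint below 0.045 rad), and let go (horizontal distance between ring_centre and neck_groove below 0.01 m and z of ring_centre in the frame of neck_groove between -0.008 and 0.008 m and angle between ring_centre's own z axis and vertical below 0.17 rad and value of joint ring_left below 0.045 rad); the robot touches nothing.
It also fails if it takes over 46 s, if anything falls off the work surface, if the arm or the gripper's body presses on something with over 40 N, if the wrist force passes 120 N, or if a joint passes its speed limit or range.

## Working session

There is one attempt and no reset: what is moved stays moved. The work goes in short steps, Python scripts to look and compute and a tool call to move; the robot and the scene stay as the last step left them, time stands still between calls to the robot, and variables do not carry over. Pictures are saved under pics/ and viewed, at most 10 in all, crops included, and the job is handed in when it is done.

Besides the shell and the picture viewer there is one more tool, called after ">>>" as name(argument=value, ...) on one line, values as JSON. jog_arm: Moves the arm, as the interface text tells. Scaled input: -1 to 1 covers 300 mm each way for a shift and pi/4 rad each way for a turn. Its arguments: {"type":"object","properties":{"deltas":{"type":"array","items":{"type":"object","properties":{"fingers":{"type":"number"},"delta_pos":{"type":"array","items":{"type":"number"}},"yaw":{"type":"number"}}}}},"required":["deltas"]}

```bash
mkdir -p pics; cat > h.py <<'E'
import numpy as np, cv2
from workcell import bot
def cam(n):
    c=bot.camera(n); c['R']=cv2.Rodrigues(np.array(c['rvec'],float))[0]; c['t']=np.array(c['tvec'],float).ravel(); return c
def cloud(c):
    z=c['range_z'].astype(float); v,u=np.mgrid[:z.shape[0],:z.shape[1]]
    p=np.stack([(u-c['cx'])/c['fx']*z,(v-c['cy'])/c['fy']*z,z],-1)
    w=(p-c['t'])@c['R']; w[z==0]=np.nan; return w
def save(c,f): cv2.imwrite('pics/'+f,c['image'][:,:,::-1])
E
python3 - <<'E'
from h import *
o=bot.get_obs(); print(o)
ims=[]
for n in('scene','side'):
    c=cam(n); ims.append(c['image']); np.savez(n+'.npz',**{k:c[k] for k in c}); print(n,-c['R'].T@c['t'],c['R'][2])
cv2.imwrite('pics/a.png',cv2.resize(ims[0],(800,600))[:,:,::-1]); cv2.imwrite('pics/b.png',cv2.resize(ims[1],(800,600))[:,:,::-1])
E
```

```text
{'clock': 0.0, 'joint_pos': array([-1.11496899e+00,  2.41421973e-01,  3.72483386e-03,  1.33518999e+00,
        1.28159147e-05,  1.57079473e+00]), 'joint_vel': array([-0.0013327 , -0.00175711,  0.00087908, -0.00082253, -0.00065953,
       -0.00088242]), 'tau': array([ 3.40976885e-04, -3.72317219e+01,  2.52408922e+01,  1.71265175e-02,
       -4.46744252e-05, -1.00383804e-05]), 'eef_pos': array([ 0.219794  , -0.448309  ,  0.19120878]), 'tool_rot': array([ 9.74139201e-01,  2.25946286e-01, -2.29961011e-04, -1.01981603e-03]), 'ft_force': array([ 0.01433067,  0.0560893 , -0.71961534]), 'ft_torque': array([0.00111973, 0.06022847, 0.02890968]), 'grasp_force': 0.0, 'grip_width': 0.08536708802091181}
scene [ 1.36217724 -0.24780915  0.67822591] [-0.77171766  0.21629741 -0.59805291]
side [0.55876983 0.66242797 0.58604246] [ 0.03710008 -0.79699804 -0.60284136]
```

View pics/a.png

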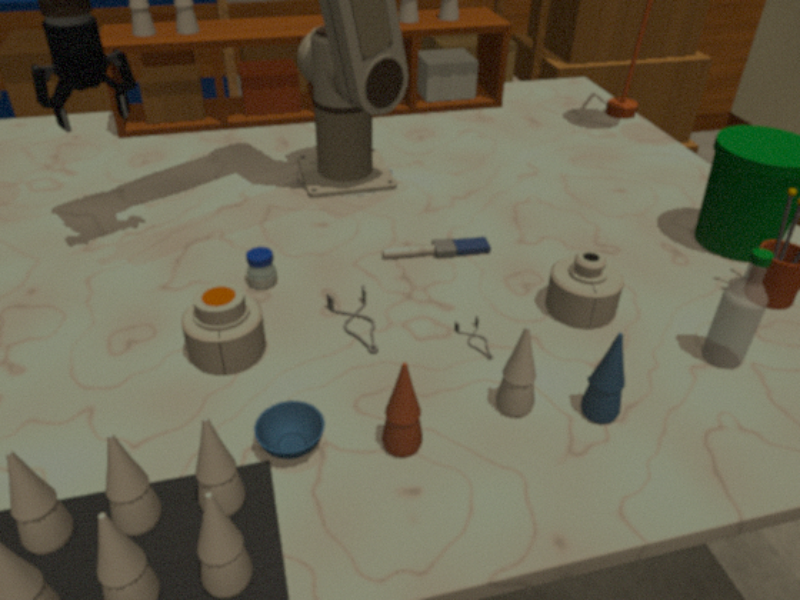

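View pics/b.png

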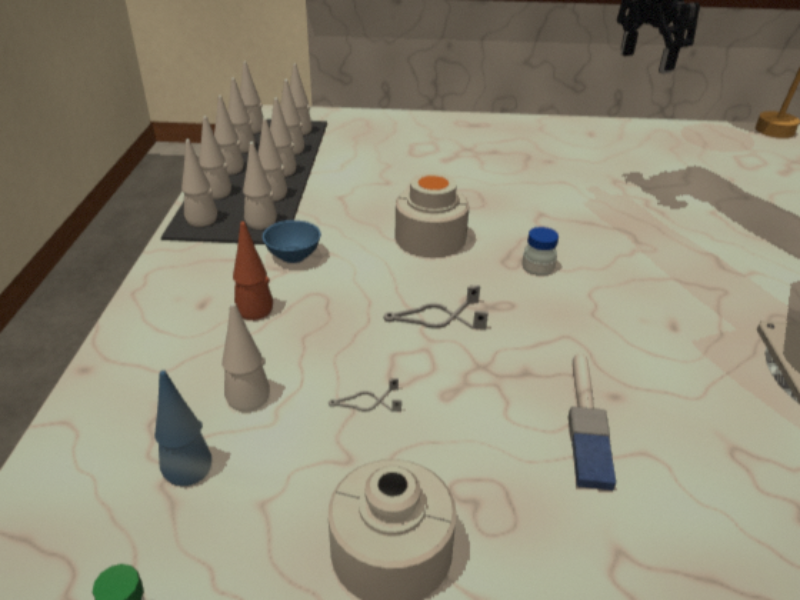

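The scene view shows the large ring with its eyes near (330,300) and (363,292) and its coil at (373,350). The grooved neck is at (590,258), with the black hole. The side view shows the eyes at (474,293) and (481,320), the coil at (389,317), and the neck at (392,485).

```bash
python3 - <<'E'
from h import *
from scipy.optimize import least_squares
for n,box,nb in(('scene',(315,390,280,360),(540,630,240,330)),('side',(375,500,280,335),(320,465,450,600))):
    c=dict(np.load(n+'.npz')); w=cloud(c); im=c['image'].astype(int)
    s=.7; u0,u1,v0,v1=[int(x*s) for x in box]
    g=im.max(-1)[v0:v1,u0:u1]; m=g<115
    W=w[v0:v1,u0:u1]
    # ray-cast onto plane z=.003
    v,u=np.nonzero(m); C=-c['R'].T@c['t']
    d=np.stack([(u+u0-c['cx'])/c['fx'],(v+v0-c['cy'])/c['fy'],np.ones(len(u))],-1)@c['R']
    P=C+d*((.003-C[2])/d[:,2])[:,None]
    z=W[m][:,2]; print(n,len(u),'z pct',np.nanpercentile(z,[5,50,90,98]),'table z',np.nanmedian(W[~m][:,2]))
    hi=(z>.012); lo=z<.010
    H=W[m][hi]; k,lab,cen=cv2.kmeans(H[:,:2].astype(np.float32),2,None,(3,50,1e-5),5,cv2.KMEANS_PP_CENTERS)
    for i in(0,1):
        q=H[lab.ravel()==i]; print(' eye',len(q),q.mean(0),q.min(0),q.max(0))
    mid=cen.mean(0); r=np.hypot(*(P[lo][:,:2]-mid).T); far=P[lo][r>r.max()-.008]; print(' coil',far.mean(0),r.max(),' eyes mid',mid)
    a,b,e,f=[int(x*s) for x in nb]; f=min(f,419); N=w[e:f,a:b].reshape(-1,3); N=N[np.isfinite(N[:,0])]
    for zl,zh in((.066,.073),(.074,.079),(.098,.106)):
        q=N[(N[:,2]>zl)&(N[:,2]<zh)]; 
        if len(q)>5:
            (cx,cy),r=cv2.minEnclosingCircle(q[:,:2].astype(np.float32)); print(' neck',zl,len(q),cx,cy,r,np.median(q[:,2]))
    print(' max z',np.nanpercentile(N[:,2],99.5))
E
```

```text
scene 346 z pct [-0.0018996   0.00357084  0.01738173  0.02821682] table z -0.0012159395265437275
 eye 20 [ 0.48187343 -0.06351975  0.02217699] [ 0.4715295  -0.06489698  0.01215306] [ 0.48889941 -0.06172168  0.03068506]
 eye 32 [ 0.48954643 -0.11990091  0.02104833] [ 0.47939589 -0.12347466  0.0120361 ] [ 0.49674994 -0.11562527  0.02967919]
 coil [ 0.60944166 -0.07549494  0.003     ] 0.12894184410091894  eyes mid [ 0.48570997 -0.09171034]
 neck 0.066 691 0.5801798701286316 0.28256523609161377 0.05766342207789421 0.06881322332218855
 neck 0.074 108 0.5791692137718201 0.2825819253921509 0.029928939417004585 0.07531843545475195
 neck 0.098 171 0.5779380202293396 0.28273841738700867 0.024441715329885483 0.1006683249491202
 max z 0.10220022619368217
side 438 z pct [0.00198721 0.00661763 0.02485183 0.02935692] table z 0.0022521521181257374
 eye 70 [ 0.47757346 -0.06000636  0.02139625] [ 0.46931947 -0.06232488  0.01219088] [ 0.48601734 -0.0567614   0.03134257]
 eye 65 [ 0.48559096 -0.11800772  0.02149732] [ 0.4768715  -0.12344546  0.0124467 ] [ 0.49384298 -0.11273042  0.0324383 ]
 coil [ 0.60314907 -0.07397932  0.003     ] 0.12697845051028486  eyes mid [ 0.48158216 -0.08900705]
 neck 0.066 3465 0.5765208601951599 0.2854378819465637 0.05865522101521492 0.07127856851176594
 neck 0.074 516 0.5710954070091248 0.2896312475204468 0.04638395458459854 0.07739885929603903
 neck 0.098 974 0.5758541226387024 0.28543615341186523 0.025192271918058395 0.10320427127693121
 max z 0.10494875433345878
```

>>> jog_arm(deltas=[{"delta_pos":[0.13,-0.07,0],"yaw":0.1,"fingers":1},{"delta_pos":[0.26,-0.14,0],"yaw":0.2,"fingers":1},{"delta_pos":[0.4,-0.21,0],"yaw":0.3,"fingers":1},{"delta_pos":[0.53,-0.28,0],"yaw":0.414,"fingers":1},{"delta_pos":[0.66,-0.343,0],"yaw":0.414,"fingers":1},{"delta_pos":[0.66,-0.343,0],"yaw":0.414,"fingers":1},{"delta_pos":[0.66,-0.343,0],"yaw":0.414,"fingers":1}])

```text
clock: 0.8
eef_pos: [0.3528, -0.2685, 0.1918]
tool_rot: [0.998, 0.067, -0.0, -0.0]
ft_force: [-0.6, -0.0, -0.1]
grip_width: 0.0851
grasp_force: 0.0
```

>>> jog_arm(deltas=[{"delta_pos":[0.1,-0.11,0.04],"yaw":0,"fingers":1},{"delta_pos":[0.2,-0.22,0.08],"yaw":0,"fingers":1},{"delta_pos":[0.3,-0.33,0.12],"yaw":0,"fingers":1},{"delta_pos":[0.4,-0.43,0.16],"yaw":0,"fingers":1},{"delta_pos":[0.511,-0.53,0.2],"yaw":0,"fingers":1},{"delta_pos":[0.511,-0.53,0.2],"yaw":0,"fingers":1},{"delta_pos":[0.511,-0.53,0.2],"yaw":0,"fingers":1},{"delta_pos":[0.511,-0.53,0.2],"yaw":0,"fingers":1}])

```text
clock: 1.6
eef_pos: [0.4832, -0.0934, 0.1321]
tool_rot: [0.998, 0.064, -0.0, 0.0]
ft_force: [-0.3, -0.7, -0.3]
grip_width: 0.0853
grasp_force: 0.0
```

```bash
python3 - <<'E'
from h import *
o=bot.get_obs(); print(o['clock'],o['eef_pos'],o['tool_rot'])
c=cam('wrist'); save(c,'w1.png'); np.savez('w1.npz',**c); print(-c['R'].T@c['t'],c['R'])
E
```

```text
1.6 [ 0.48317009 -0.0933552   0.13213836] [ 9.97942394e-01  6.41157933e-02 -3.33320450e-04  1.78609276e-04]
[ 0.5528038  -0.08476194  0.31453114] [[ 1.28474793e-01 -9.91712750e-01 -2.20807217e-04]
 [-9.54010533e-01 -1.23651334e-01  2.73082862e-01]
 [-2.70847059e-01 -3.48736118e-02 -9.61990489e-01]]
```

View pics/w1.png

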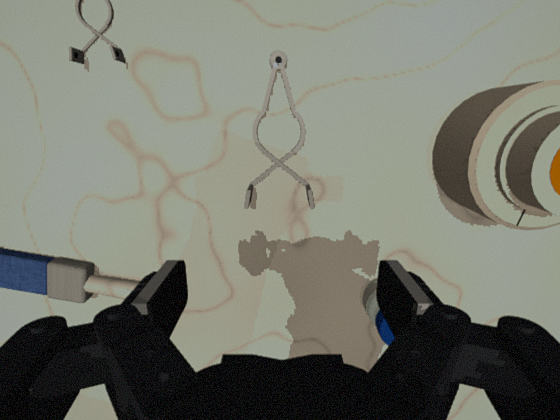

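The wrist view shows the ring's coil at (278,60) and its eyes at (250,196) and (309,196). It is nearly aligned with the fingers.

```bash
python3 - <<'E'
from h import *
c=dict(np.load('w1.npz')); w=cloud(c)
C=-c['R'].T@c['t']
def ray(u,v,z):
    d=np.array([(u-c['cx'])/c['fx'],(v-c['cy'])/c['fy'],1])@c['R']; return C+d*(z-C[2])/d[2]
print('coil',ray(278,60,.003))
E=[]
for a,b in((240,265),(298,322)):
    q=w[178:212,a:b].reshape(-1,3); q=q[q[:,2]>.014]; print(len(q),q.mean(0),q.min(0),q.max(0)); E.append((q.min(0)+q.max(0))/2)
m=(E[0]+E[1])/2; print('mid',m)
tz=w[100:170,320:400,2]; print('table',np.nanmedian(tz))
g=c['image'].astype(int)
# ring hole sides at widest
for v in range(115,150,5):
    r=g[v,240:320].max(-1); print(v,''.join('#' if x<150 else '.' for x in r))
E
```

```text
coil [ 0.60190745 -0.07501099  0.003     ]
115 [ 0.47975199 -0.06256247  0.02834439] [ 0.46959193 -0.06456888  0.01501583] [ 0.48739867 -0.05998323  0.03232358]
109 [ 0.48743675 -0.11913036  0.02853726] [ 0.47773416 -0.12352655  0.01450696] [ 0.49499718 -0.11541625  0.0330033 ]
mid [ 0.48243048 -0.09087373  0.02371242]
table 0.0005601271731068565
115 ..................########..........................####..##....................
120 ...............##.###....................................######.................
125 .............######........................................######...............
130 .............#####..........................................######..............
135 .............#####..........................................#####...............
140 ..............#####.......................................#######...............
145 ...............########................................#########................
```

>>> jog_arm(deltas=[{"delta_pos":[-0.006,-0.009,0.12],"yaw":0,"fingers":1},{"delta_pos":[-0.006,-0.009,0.24],"yaw":0,"fingers":1},{"delta_pos":[-0.006,-0.009,0.33],"yaw":0,"fingers":1},{"delta_pos":[-0.006,-0.009,0.38],"yaw":0,"fingers":1},{"delta_pos":[-0.006,-0.009,0.41],"yaw":0,"fingers":1},{"delta_pos":[-0.006,-0.009,0.41],"yaw":0,"fingers":1},{"delta_pos":[-0.006,-0.009,0.41],"yaw":0,"fingers":0.75},{"delta_pos":[-0.006,-0.009,0.41],"yaw":0,"fingers":0.75},{"delta_pos":[-0.006,-0.009,0.41],"yaw":0,"fingers":0.75},{"delta_pos":[-0.006,-0.009,0.41],"yaw":0,"fingers":0.75}])

```text
clock: 2.65
eef_pos: [0.4823, -0.0894, 0.0098]
tool_rot: [0.998, 0.065, 0.001, 0.0]
ft_force: [0.8, -0.6, -0.7]
grip_width: 0.0636
grasp_force: 0.0
```

>>> jog_arm(deltas=[{"delta_pos":[-0.004,0.004,0],"yaw":0,"fingers":0.65},{"delta_pos":[-0.004,0.004,0],"yaw":0,"fingers":0.55},{"delta_pos":[-0.004,0.004,0],"yaw":0,"fingers":0.45},{"delta_pos":[-0.004,0.004,0],"yaw":0,"fingers":0.35},{"delta_pos":[-0.004,0.004,0],"yaw":0,"fingers":0.3},{"delta_pos":[-0.004,0.004,0],"yaw":0,"fingers":0.3},{"delta_pos":[-0.004,0.004,0],"yaw":0,"fingers":0.3}])

```text
clock: 3.35
eef_pos: [0.4807, -0.0907, 0.0091]
tool_rot: [0.998, 0.065, -0.0, -0.0]
ft_force: [-0.5, -0.4, 0.3]
grip_width: 0.0258
grasp_force: 0.0
```

```bash
python3 - <<'E'
from h import *
c=cam('wrist'); save(c,'w2.png'); np.savez('w2.npz',**c)
E
```

```text
(no output)
```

View pics/w2.png

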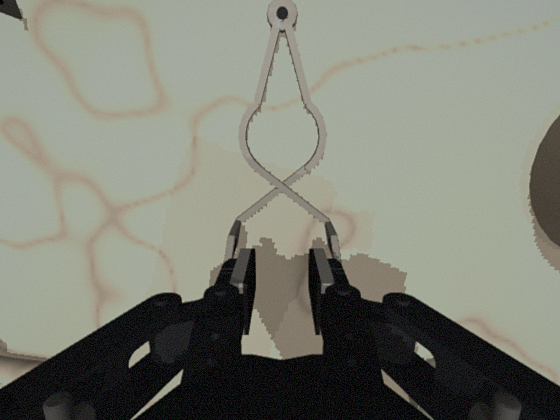

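Here the fingers (245 to 318 px) have closed without engaging the eyes at (236,240) and (331,240). The ring is still closed. I'll measure where the pads are relative to the eyes.

```bash
python3 - <<'E'
from h import *
c=dict(np.load('w2.npz')); w=cloud(c)
print(bot.get_obs()['clock'])
np.set_printoptions(precision=4,suppress=True)
for u,v in((236,228),(236,240),(236,250),(233,256),(240,256),(246,256),(246,270),(244,290),(246,320),(250,260),(250,300),(331,240),(333,252),(316,256),(318,270),(313,270),(283,12),(215,290)): print(u,v,w[v,u])
# eyes extents
q=w[215:262,225:242].reshape(-1,3); q=q[(q[:,2]>.012)&(q[:,2]<.04)]; print('eyeL',len(q),q.min(0),q.max(0))
q=w[215:262,322:342].reshape(-1,3); q=q[(q[:,2]>.012)&(q[:,2]<.04)]; print('eyeR',len(q),q.min(0),q.max(0))
q=w[245:335,238:256].reshape(-1,3); q=q[(q[:,2]>.012)]; print('padL',len(q),np.nanpercentile(q,[1,50,99],axis=0))
E
python3 - <<'E'
import cv2
i=cv2.imread('pics/w2.png')[200:350,190:380]; cv2.imwrite('pics/w2c.png',cv2.resize(i,None,fx=4,fy=4,interpolation=cv2.INTER_CUBIC))
E
```

```text
3.4
236 228 [ 0.4874 -0.064   0.0199]
236 240 [ 0.4794 -0.0645  0.0182]
236 250 [ 0.4653 -0.0634  0.0003]
233 256 [ 0.47   -0.0639  0.0199]
240 256 [ 0.4905 -0.0715  0.0629]
246 256 [ 0.4907 -0.074   0.0627]
246 270 [ 0.4914 -0.0755  0.077 ]
244 290 [ 0.488  -0.0761  0.0863]
246 320 [ 0.4752 -0.0781  0.086 ]
250 260 [ 0.4913 -0.0762  0.0674]
250 300 [ 0.4781 -0.0785  0.0767]
331 240 [ 0.4914 -0.1163  0.0312]
333 252 [ 0.4848 -0.1186  0.0314]
316 256 [ 0.4949 -0.1043  0.063 ]
318 270 [ 0.4943 -0.1039  0.0753]
313 270 [ 0.4932 -0.1023  0.0737]
283 12 [ 0.6022 -0.0757  0.0067]
215 290 [ 0.4925 -0.0671  0.0961]
eyeL 323 [ 0.47   -0.0648  0.0121] [ 0.4878 -0.0602  0.0328]
eyeR 333 [ 0.4782 -0.1236  0.0124] [ 0.4952 -0.1154  0.0322]
padL 1371 [[ 0.4696 -0.0795  0.051 ]
 [ 0.4871 -0.0767  0.0798]
 [ 0.497  -0.0709  0.1172]]
```

View pics/w2c.png

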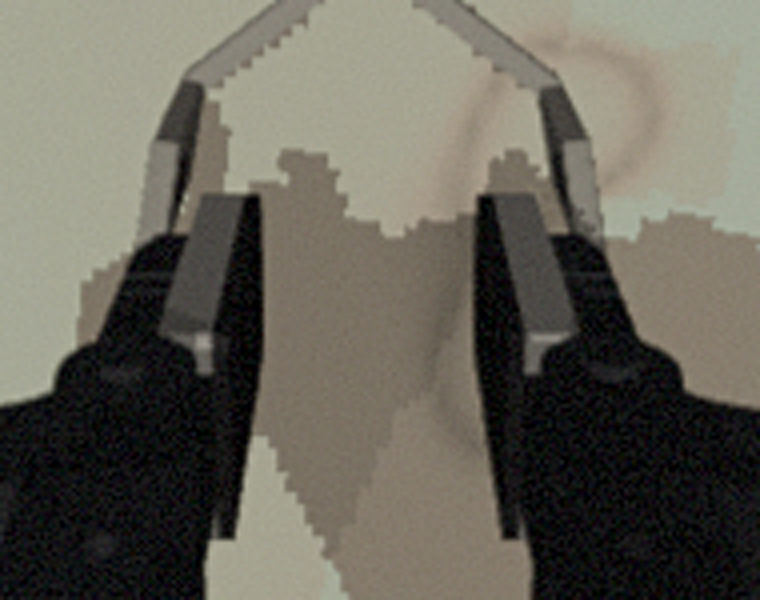

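The crop shows the pads hovering above and between the eyes. Their range reads z≈0.06 although the TCP reports 0.009, so I'll check the tip height from the other cameras.

```bash
python3 - <<'E'
from h import *
np.set_printoptions(precision=4,suppress=True)
o=bot.get_obs(); print(o['clock'],o['eef_pos'],o['joint_pos'],o['tool_rot'])
ims=[]
for n in('scene','side'):
    c=cam(n); w=cloud(c); np.savez(n+'2.npz',**c)
    box=(np.abs(w[...,0]-.481)<.06)&(np.abs(w[...,1]+.091)<.06)&(w[...,2]>.035)&(w[...,2]<.2)
    q=w[box]; print(n,len(q),np.percentile(q[:,2],[0,1,5,20]))
    for lo in(.035,.045,.055,.065,.075,.085):
        k=q[(q[:,2]>lo)&(q[:,2]<lo+.01)]
        if len(k): print('  ',lo,len(k),k.min(0),k.max(0))
    P=c['R']@np.array([.481,-.091,.03])+c['t']; u=int(P[0]/P[2]*c['fx']+c['cx']); v=int(P[1]/P[2]*c['fy']+c['cy']); 
    ims.append(cv2.resize(c['image'][max(v-80,0):v+40,u-66:u+67],(400,360)))
cv2.imwrite('pics/tip.png',np.hstack(ims)[:,:,::-1])
c=dict(np.load('w1.npz')); w=cloud(c); q=w[250:330,140:190].reshape(-1,3); q=q[q[:,2]>.05]; print('w1 pad',np.percentile(q,[1,50],axis=0))
E
```

```text
3.4 [ 0.4807 -0.0907  0.0091] [-0.1864  0.3823 -0.315   0.8735 -0.      2.8245] [ 0.9979  0.0653 -0.     -0.    ]
scene 1767 [0.0471 0.0536 0.0674 0.1012]
   0.045 22 [ 0.4729 -0.1094  0.0471] [ 0.4967 -0.0661  0.0548]
   0.055 58 [ 0.4691 -0.1173  0.0551] [ 0.4984 -0.0628  0.0644]
   0.065 62 [ 0.4678 -0.1176  0.0653] [ 0.4979 -0.0638  0.075 ]
   0.075 56 [ 0.4713 -0.1179  0.075 ] [ 0.4975 -0.0634  0.0849]
   0.085 67 [ 0.4704 -0.129   0.0855] [ 0.498  -0.0509  0.095 ]
side 1473 [0.0493 0.0544 0.0639 0.1035]
   0.045 16 [ 0.4688 -0.103   0.0493] [ 0.4923 -0.0695  0.0545]
   0.055 63 [ 0.469  -0.1094  0.0553] [ 0.4947 -0.0633  0.0648]
   0.065 64 [ 0.4682 -0.1041  0.0651] [ 0.4939 -0.061   0.0749]
   0.075 70 [ 0.469  -0.1093  0.0752] [ 0.4947 -0.0622  0.085 ]
   0.085 20 [ 0.4724 -0.1119  0.0857] [ 0.4974 -0.0616  0.0949]
w1 pad [[ 0.4689 -0.0587  0.1862]
 [ 0.4855 -0.0503  0.2076]]
```

View pics/tip.png

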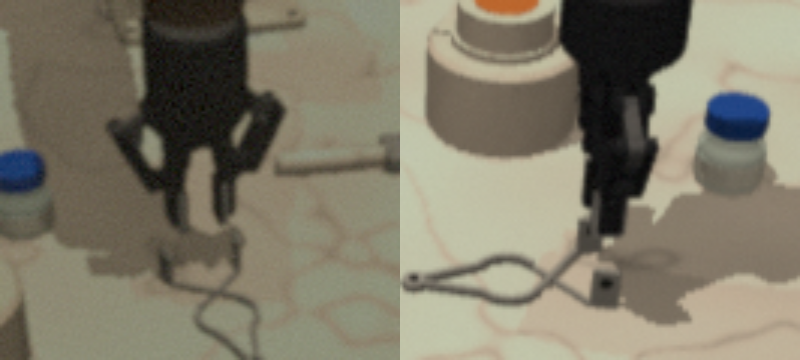

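Both cameras put the real fingertips at z≈0.048, so the reported TCP is about 40 mm too low along the tool. I'll reopen and go 40 mm deeper.

>>> jog_arm(deltas=[{"delta_pos":[0,0,0],"yaw":0,"fingers":1},{"delta_pos":[0,0,0],"yaw":0,"fingers":1},{"delta_pos":[0,0,0],"yaw":0,"fingers":1},{"delta_pos":[0,0,0],"yaw":0,"fingers":1},{"delta_pos":[0,0,0],"yaw":0,"fingers":1},{"delta_pos":[0,0,0.07],"yaw":0,"fingers":1},{"delta_pos":[0,0,0.12],"yaw":0,"fingers":1},{"delta_pos":[0,0,0.133],"yaw":0,"fingers":1},{"delta_pos":[0,0,0.133],"yaw":0,"fingers":1},{"delta_pos":[0,0,0.133],"yaw":0,"fingers":1}])

```text
clock: 4.5
eef_pos: [0.4812, -0.0908, -0.0303]
tool_rot: [0.998, 0.065, 0.0, 0.0]
ft_force: [-0.1, 0.6, -0.2]
grip_width: 0.0853
grasp_force: 0.0
```

>>> jog_arm(deltas=[{"delta_pos":[0,0,0],"yaw":0,"fingers":0.8},{"delta_pos":[0,0,0],"yaw":0,"fingers":0.7},{"delta_pos":[0,0,0],"yaw":0,"fingers":0.6},{"delta_pos":[0,0,0],"yaw":0,"fingers":0.6},{"delta_pos":[0,0,0],"yaw":0,"fingers":0.6}])

```text
clock: 5.0
eef_pos: [0.4816, -0.0907, -0.0297]
tool_rot: [0.998, 0.065, 0.001, 0.0]
ft_force: [0.0, 0.8, 5.5]
grip_width: 0.0514
grasp_force: 4.4
```

```bash
python3 - <<'E'
from h import *
c=cam('wrist'); save(c,'w3.png'); np.savez('w3.npz',**c)
E
```

```text
(no output)
```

View pics/w3.png

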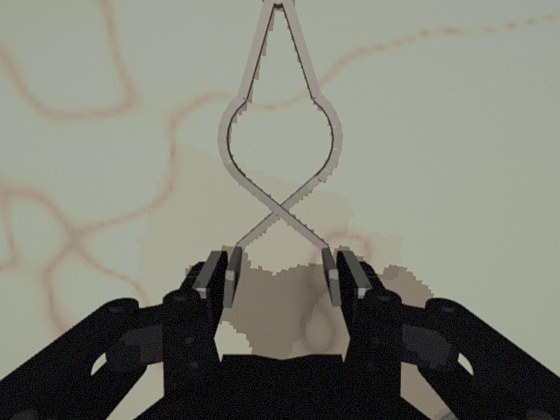

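The eyes, at (237,270) and (330,270), are now between the pads, and the ring is beginning to spread. I'll keep closing.

>>> jog_arm(deltas=[{"delta_pos":[0,0,0],"yaw":0,"fingers":0.5},{"delta_pos":[0,0,0],"yaw":0,"fingers":0.4},{"delta_pos":[0,0,0],"yaw":0,"fingers":0.3},{"delta_pos":[0,0,0],"yaw":0,"fingers":0.22},{"delta_pos":[0,0,0],"yaw":0,"fingers":0.2},{"delta_pos":[0,0,0],"yaw":0,"fingers":0.2},{"delta_pos":[0,0,0],"yaw":0,"fingers":0.2}])

```text
clock: 5.75
eef_pos: [0.482, -0.0906, -0.0292]
tool_rot: [0.998, 0.065, 0.001, 0.0]
ft_force: [-1.4, 1.7, 9.4]
grip_width: 0.0177
grasp_force: 14.3
```

>>> jog_arm(deltas=[{"delta_pos":[0,0,0],"yaw":0,"fingers":0.17},{"delta_pos":[0,0,0],"yaw":0,"fingers":0.17},{"delta_pos":[0,0,-0.05],"yaw":0,"fingers":0.17},{"delta_pos":[0,0,-0.13],"yaw":0,"fingers":0.17},{"delta_pos":[0,0,-0.25],"yaw":0,"fingers":0.17},{"delta_pos":[0,0,-0.4],"yaw":0,"fingers":0.17},{"delta_pos":[0,0,-0.5],"yaw":0,"fingers":0.17},{"delta_pos":[0,0,-0.5],"yaw":0,"fingers":0.17},{"delta_pos":[0,0,-0.5],"yaw":0,"fingers":0.17}])

```text
clock: 6.65
eef_pos: [0.4809, -0.0907, 0.1196]
tool_rot: [0.998, 0.065, 0.001, 0.0]
ft_force: [-0.0, -0.0, -0.7]
grip_width: 0.0148
grasp_force: 26.9
```

```bash
python3 - <<'E'
from h import *
c=cam('wrist'); np.savez('w4.npz',**c); s=cam('side'); np.savez('s4.npz',**s); o=bot.get_obs(); print(o['eef_pos'],o['joint_pos'])
P=s['R']@np.array([.52,-.085,.13])+s['t']; u=int(P[0]/P[2]*s['fx']+s['cx']); v=int(P[1]/P[2]*s['fy']+s['cy'])
a=s['image'][max(v-60,0):v+90,u-90:u+60]; cv2.imwrite('pics/w4.png',np.hstack([cv2.resize(c['image'],(480,360)),cv2.resize(a,(320,360))])[:,:,::-1])
E
```

```text
[ 0.47925062 -0.09043931  0.11767395] [-1.86509093e-01  2.65791909e-01 -1.61465143e-01  1.14668620e+00
 -1.04730053e-05  2.82447829e+00]
```

View pics/w4.png

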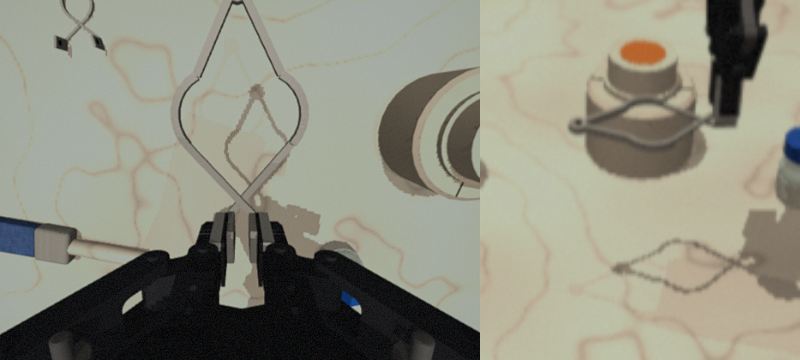

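The ring is held and spread. The wrist pane shows its sides at (177,105) and (303,105), and the side pane shows the coil at (576,127). Next I'll measure its pose in the tool frame.

```bash
cat > ringpose.py <<'E'
from h import *
np.set_printoptions(precision=4,suppress=True)
def ring(c,name,o):
    # points in tool-heading frame relative to TCP xy, ring pts in z band near tip
    e=o['eef_pos']; q=o['tool_rot']; h=2*np.arctan2(q[1],q[0])
    w=cloud(c).reshape(-1,3); d=w-e
    X=d[:,0]*np.cos(h)+d[:,1]*np.sin(h); Y=-d[:,0]*np.sin(h)+d[:,1]*np.cos(h); Z=d[:,2]
    m=(X>.018)&(X<.14)&(abs(Y)<.045)&(Z>-.012+.03)&(Z<.03+.035)
    X,Y,Z=X[m],Y[m],Z[m]
    A=np.c_[X,Y,np.ones_like(X)]; 
    for _ in range(3):
        k=np.linalg.lstsq(A,Z,rcond=None)[0]; r=abs(Z-A@k); g=r<max(.004,2*np.median(r)); A,Z,X,Y=A[g],Z[g],X[g],Y[g]
    print(name,'h',h,'n',len(X),'plane slope',k[:2],'z at x=60:',k[0]*.06+k[2],'Xmax',np.percentile(X,99.5),X.max())
    f=X>X.max()-.008; print('  coil Y',Y[f].mean())
    for x in(.03,.04,.05,.055,.06,.065,.07,.08,.1):
        s=abs(X-x)<.003
        if s.sum()>3: print('  x',x,'Y',Y[s].min(),Y[s].max(),'mid',(Y[s].min()+Y[s].max())/2)
E
python3 - <<'E'
from ringpose import *
o=bot.get_obs()
for f,n in(('w4','wrist'),('s4','side')): ring(dict(np.load(f+'.npz')),n,o)
E
```

```text
wrist h 0.13060528259494458 n 5909 plane slope [0.0094 0.0139] z at x=60: 0.036282113742303196 Xmax 0.117727296150547 0.11826562063069024
  coil Y 0.0012539156191280962
  x 0.03 Y -0.016639279403657566 0.017072892613451008 mid 0.0002168066048967212
  x 0.04 Y -0.025462909894953145 0.025799343644707012 mid 0.0001682168748769336
  x 0.05 Y -0.03281670954189035 0.033455155017861775 mid 0.0003192227379857117
  x 0.055 Y -0.03485023433702365 0.03537159740276303 mid 0.00026068153286968807
  x 0.06 Y -0.03562787168961593 0.03660670509490391 mid 0.0004894167026439876
  x 0.065 Y -0.035806187285474744 0.03660670509490391 mid 0.0004002589047145816
  x 0.07 Y -0.03556166547687871 0.036104775745258715 mid 0.00027155513419000257
  x 0.08 Y -0.03240726643369947 0.03277991291023347 mid 0.000186323238267002
  x 0.1 Y -0.016730173370214638 0.018543999248673823 mid 0.0009069129392295927
side h 0.13060528259494458 n 448 plane slope [-0.002   0.0068] z at x=60: 0.035163961787896235 Xmax 0.13028172802405638 0.13049512996798562
  coil Y 0.004809341020978157
  x 0.03 Y -0.01665482213085744 0.019721749821710106 mid 0.0015334638454263336
  x 0.04 Y -0.024431730858125583 0.02824251801306799 mid 0.0019053935774712028
  x 0.05 Y -0.031325168779267484 0.036342271883461376 mid 0.0025085515520969458
  x 0.055 Y -0.034297633782674475 0.03814270265824693 mid 0.0019225344377862275
  x 0.06 Y -0.034804772132496636 0.038180405856579475 mid 0.0016878168620414191
  x 0.065 Y -0.03711038527068734 0.0378218365344625 mid 0.00035572563188757816
  x 0.07 Y -0.03247370057786469 0.038132919475137445 mid 0.0028296094486363783
  x 0.08 Y -0.028225130196625564 0.03364423413492284 mid 0.0027095519691486374
  x 0.1 Y -0.012824457846274145 0.017810978239633735 mid 0.0024932601966797946
```

>>> jog_arm(deltas=[{"delta_pos":[0.02,-0.06,-0.06],"yaw":-0.06,"fingers":0.17},{"delta_pos":[0.04,-0.14,-0.1],"yaw":-0.12,"fingers":0.17},{"delta_pos":[0.07,-0.24,-0.1],"yaw":-0.2,"fingers":0.17},{"delta_pos":[0.1,-0.34,-0.1],"yaw":-0.28,"fingers":0.17},{"delta_pos":[0.13,-0.44,-0.1],"yaw":-0.36,"fingers":0.17},{"delta_pos":[0.16,-0.54,-0.1],"yaw":-0.44,"fingers":0.17},{"delta_pos":[0.18,-0.6,-0.1],"yaw":-0.5,"fingers":0.17},{"delta_pos":[0.18,-0.6,-0.1],"yaw":-0.5,"fingers":0.17},{"delta_pos":[0.18,-0.6,-0.1],"yaw":-0.5,"fingers":0.17}])

```text
clock: 7.65
eef_pos: [0.5095, 0.0947, 0.1474]
tool_rot: [0.966, 0.259, -0.002, 0.0]
ft_force: [-0.1, -0.0, -0.5]
grip_width: 0.0155
grasp_force: 26.8
```

```bash
python3 - <<'E'
from ringpose import *
o=bot.get_obs(); e=o['eef_pos']; q=o['tool_rot']; h=2*np.arctan2(q[1],q[0])
c=cam('wrist'); np.savez('w5.npz',**c)
ring(c,'wrist',o)
w=cloud(c).reshape(-1,3); w=w[np.isfinite(w[:,0])&(np.hypot(w[:,0]-.5775,w[:,1]-.284)<.07)]
for zl,zh in((.064,.073),(.073,.080),(.097,.106)):
    k=w[(w[:,2]>zl)&(w[:,2]<zh)]
    if len(k)>5: print(zl,len(k),cv2.minEnclosingCircle(k[:,:2].astype(np.float32)),np.median(k[:,2]),k.min(0),k.max(0))
print(e,h,o['joint_pos'],o['grip_width'],o['grasp_force'])
R=np.array([[np.cos(h),np.sin(h)],[np.sin(h),-np.cos(h)]])
T=np.array([.5775-.063*np.cos(.78),.284-.063*np.sin(.78)])
print('tool delta norm',R@(T-e[:2])/.3,'yaw',-(.78-h)/(np.pi/4))
save(c,'w5.png')
E
```

```text
wrist h 0.5236773271733842 n 5815 plane slope [0.0049 0.0145] z at x=60: 0.034021022225259455 Xmax 0.11616422463645629 0.11665799270165661
  coil Y 0.0003493877826590859
  x 0.03 Y -0.018424788204843622 0.018060930090696516 mid -0.0001819290570735533
  x 0.04 Y -0.027021857833782626 0.026685011339557897 mid -0.00016842324711236444
  x 0.05 Y -0.0339593316608719 0.03375220792003791 mid -0.00010356187041699397
  x 0.055 Y -0.03549352338005857 0.035586850365749975 mid 4.666349284570409e-05
  x 0.06 Y -0.03631474126896769 0.0361382965054963 mid -8.822238173569752e-05
  x 0.065 Y -0.0361876607432715 0.0361382965054963 mid -2.4682118887602716e-05
  x 0.07 Y -0.03576827916055532 0.0356857373999202 mid -4.1270880317557934e-05
  x 0.08 Y -0.03155274399077118 0.03148969724221664 mid -3.152337427727095e-05
  x 0.1 Y -0.016451045785761217 0.016937965606878165 mid 0.0002434599105584738
0.064 7508 ((0.573283314704895, 0.2823137938976288), 0.05786175653338432) 0.07052820668834289 [0.5195 0.2262 0.064 ] [0.6045 0.3325 0.073 ]
0.073 1280 ((0.5632461309432983, 0.2786228358745575), 0.05057811364531517) 0.07663548859533267 [0.5289 0.2322 0.073 ] [0.5879 0.325  0.08  ]
0.097 1144 ((0.5669280290603638, 0.2783869802951813), 0.021304985508322716) 0.10143501030194367 [0.5526 0.2595 0.097 ] [0.5778 0.2966 0.105 ]
[0.5095 0.0947 0.1474] 0.5236773271733842 [ 0.1841  0.3033 -0.0288  1.2427 -0.0005  2.802 ] 0.01545842003507163 26.802603006362915
tool delta norm [ 0.3088 -0.3799] yaw -0.3263601632550604
```

View pics/w5.png

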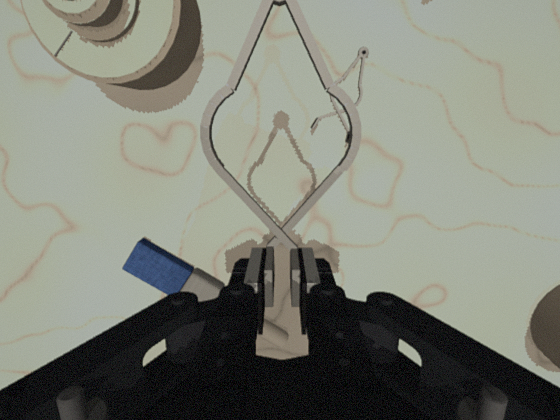

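The ring is spread at (205..358,130) and the neck is at upper left. The hold is steady, so I'm moving over the neck.

>>> jog_arm(deltas=[{"delta_pos":[0.05,-0.06,0],"yaw":-0.06,"fingers":0.17},{"delta_pos":[0.12,-0.14,0],"yaw":-0.14,"fingers":0.17},{"delta_pos":[0.19,-0.22,0],"yaw":-0.22,"fingers":0.17},{"delta_pos":[0.25,-0.3,0],"yaw":-0.28,"fingers":0.17},{"delta_pos":[0.31,-0.38,0],"yaw":-0.326,"fingers":0.17},{"delta_pos":[0.31,-0.38,0],"yaw":-0.326,"fingers":0.17},{"delta_pos":[0.31,-0.38,0],"yaw":-0.326,"fingers":0.17},{"delta_pos":[0.31,-0.38,0],"yaw":-0.326,"fingers":0.17}])

```text
clock: 8.5
eef_pos: [0.5341, 0.2384, 0.1488]
tool_rot: [0.925, 0.379, -0.001, 0.0]
ft_force: [0.1, 0.3, -0.6]
grip_width: 0.0153
grasp_force: 26.8
```

```bash
cat > rel.py <<'E'
from ringpose import *
def circ(p):
    A=np.c_[2*p,np.ones(len(p))]; k=np.linalg.lstsq(A,(p**2).sum(1),rcond=None)[0]; return k[:2],np.sqrt(k[2]+k[:2]@k[:2])
def tf(w,o):
    e=o['eef_pos']; q=o['tool_rot']; h=2*np.arctan2(q[1],q[0]); d=w-e
    return np.c_[d[:,0]*np.cos(h)+d[:,1]*np.sin(h),-d[:,0]*np.sin(h)+d[:,1]*np.cos(h),w[:,2]]
def neck(c,o,bands=((.066,.073),(.0975,.106))):
    w=cloud(c).reshape(-1,3); w=w[np.isfinite(w[:,0])&(np.hypot(w[:,0]-.5775,w[:,1]-.284)<.07)]
    for zl,zh in bands:
        k=w[(w[:,2]>zl)&(w[:,2]<zh)]
        if len(k)>20:
            t=tf(k,o); (cx,cy),r=cv2.minEnclosingCircle(t[:,:2].astype(np.float32)); print('  neck band',zl,len(k),'tool xy',cx,cy,'r',r,'z',np.median(k[:,2]),'world',cv2.minEnclosingCircle(k[:,:2].astype(np.float32))[0])
E
python3 - <<'E'
from rel import *
o=bot.get_obs(); print(o['eef_pos'],o['joint_pos'][5],o['grasp_force'])
ims=[]
for n in('wrist','side','scene'):
    c=cam(n); np.savez(n+'6.npz',**c); ring(c,n,o); neck(c,o)
    if n=='wrist': ims.append(cv2.resize(c['image'],(480,360)))
    if n=='side':
        P=c['R']@np.array([.5775,.284,.14])+c['t']; u=int(P[0]/P[2]*c['fx']+c['cx']); v=int(P[1]/P[2]*c['fy']+c['cy']); ims.append(cv2.resize(c['image'][max(v-90,0):max(v-90,0)+180,u-80:u+80],(320,360)))
cv2.imwrite('pics/n6.png',np.hstack(ims)[:,:,::-1])
E
```

```text
[0.5341 0.2384 0.1488] 2.7843707625580056 26.813326478004456
wrist h 0.7772701760544531 n 5813 plane slope [0.0069 0.0135] z at x=60: 0.034120099656266806 Xmax 0.1158323889518783 0.11639964465491254
  coil Y 0.00014864395659404815
  x 0.03 Y -0.01909586495266811 0.01845493880983314 mid -0.0003204630714174865
  x 0.04 Y -0.027204552372817603 0.02683815107846973 mid -0.0001832006471739374
  x 0.05 Y -0.03397061141074796 0.03387291262272467 mid -4.884939401164634e-05
  x 0.055 Y -0.0357054132261239 0.03550463739194934 mid -0.00010038791708728151
  x 0.06 Y -0.036277656551614586 0.036199777884008785 mid -3.893933380290024e-05
  x 0.065 Y -0.03608623092769252 0.035986946702820245 mid -4.964211243613584e-05
  x 0.07 Y -0.03587701719028772 0.035211184414956125 mid -0.00033291638766579784
  x 0.08 Y -0.03146305711132932 0.03084648918570643 mid -0.00030828396281144636
  x 0.1 Y -0.016677880721209487 0.016617202782614138 mid -3.0338969297674656e-05
  neck band 0.066 10124 tool xy 0.06316213309764862 0.002909045899286866 r 0.05799012631177902 z 0.07053906185609123 world (0.577113151550293, 0.28
[... 1894 characters left out ...]
28550476 0.03518199556030358 mid -0.0019935619841234473
  x 0.065 Y -0.03914237904992513 0.036038064280554664 mid -0.0015521573846852335
  x 0.07 Y -0.038299002981749375 0.0358177710108107 mid -0.0012406159854693385
  x 0.08 Y -0.03303298732660817 0.026879057332152814 mid -0.0030769649972276786
  x 0.1 Y -0.016310971279218316 0.0176804267139253 mid 0.0006847277173534921
  neck band 0.066 677 tool xy 0.06390897929668427 -0.00040275693754665554 r 0.05781420320272446 z 0.0685951284639814 world (0.5799682140350342, 0.282920777797699)
  neck band 0.0975 184 tool xy 0.06333955377340317 -0.0007922723889350891 r 0.02517934888601303 z 0.10041864618068998 world (0.5798354744911194, 0.2822437286376953)
```

View pics/n6.png

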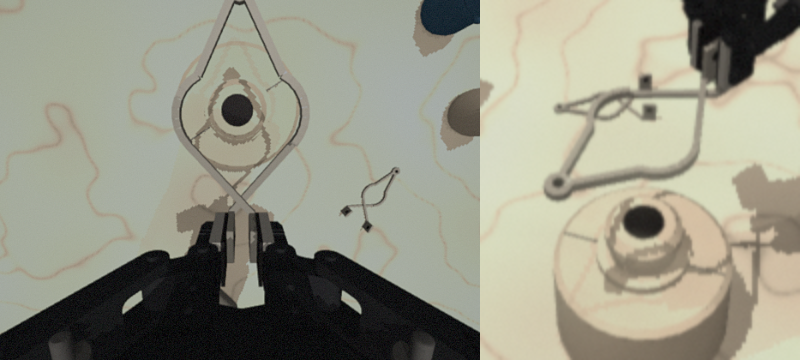

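In the wrist pane the ring, at (175..302,110), surrounds the neck bore at (237,110). The neck is about 2.3 mm left of the ring centre, so I'm correcting by that and lowering partway.

>>> jog_arm(deltas=[{"delta_pos":[0.002,-0.008,0],"yaw":0,"fingers":0.17},{"delta_pos":[0.002,-0.008,0.06],"yaw":0,"fingers":0.17},{"delta_pos":[0.002,-0.008,0.14],"yaw":0,"fingers":0.17},{"delta_pos":[0.002,-0.008,0.2],"yaw":0,"fingers":0.17},{"delta_pos":[0.002,-0.008,0.22],"yaw":0,"fingers":0.17},{"delta_pos":[0.002,-0.008,0.22],"yaw":0,"fingers":0.17},{"delta_pos":[0.002,-0.008,0.22],"yaw":0,"fingers":0.17}])

```text
clock: 9.35
eef_pos: [0.5337, 0.2424, 0.0842]
tool_rot: [0.925, 0.38, 0.001, -0.0]
ft_force: [-0.5, -0.3, 0.3]
grip_width: 0.0152
grasp_force: 26.8
```

```bash
python3 - <<'E' | grep -v "x 0.0[348]\|x 0.1"
from rel import *
o=bot.get_obs(); print(o['eef_pos'],o['grasp_force'])
for n in('wrist','side'):
    c=cam(n); np.savez(n+'7.npz',**c); ring(c,n,o); neck(c,o,((.066,.073),) if n=='wrist' else ((.0975,.106),))
E
```

```text
[0.5337 0.2424 0.0842] 26.785279512405396
  coil Y 0.0002741793612041303
  x 0.05 Y -0.034613179390000554 0.034209266493141 mid -0.00020195644842977561
  x 0.055 Y -0.03596717186417463 0.03560752179964029 mid -0.00017982503226716962
  x 0.06 Y -0.0365163197508712 0.036193977035577404 mid -0.00016117135764689636
  x 0.065 Y -0.03601531065635515 0.036193977035577404 mid 8.933318961112588e-05
  x 0.07 Y -0.035869874865931184 0.03548931072558399 mid -0.00019028207017359605
  neck band 0.066 15426 tool xy 0.06052635237574577 -0.00037819353747181594 r 0.058166299015283585 z 0.07049803327903192 world (0.5770757794380188, 0.284635454416275)
  coil Y 0.002749621778139957
  x 0.05 Y -0.03326915625654002 0.03462073411177663 mid 0.0006757889276183052
  x 0.055 Y -0.034692687365837985 0.036500744413304524 mid 0.0009040285237332697
  x 0.06 Y -0.03545111133546481 0.037021595051509794 mid 0.0007852418580224924
  x 0.065 Y -0.03507975934161611 0.03700231629490801 mid 0.0009612784766459478
  x 0.07 Y -0.0348843728532886 0.03682171351713123 mid 0.0009686703319213147
  neck band 0.0975 825 tool xy 0.05976107344031334 0.001214800402522087 r 0.025365039706230164 z 0.10348252521381271 world (0.5754119157791138, 0.2852310538291931)
```

>>> jog_arm(deltas=[{"delta_pos":[-0.005,0,0.02],"yaw":0,"fingers":0.17},{"delta_pos":[-0.005,0,0.05],"yaw":0,"fingers":0.17},{"delta_pos":[-0.005,0,0.08],"yaw":0,"fingers":0.17},{"delta_pos":[-0.005,0,0.1],"yaw":0,"fingers":0.17},{"delta_pos":[-0.005,0,0.102],"yaw":0,"fingers":0.17},{"delta_pos":[-0.005,0,0.102],"yaw":0,"fingers":0.17},{"delta_pos":[-0.005,0,0.102],"yaw":0,"fingers":0.17}])

```text
clock: 10.15
eef_pos: [0.5323, 0.2412, 0.0528]
tool_rot: [0.925, 0.38, 0.0, -0.0]
ft_force: [0.3, -0.3, -0.9]
grip_width: 0.0149
grasp_force: 26.8
```

```bash
python3 - <<'E'
from rel import *
o=bot.get_obs(); print(o['eef_pos'],o['grasp_force'],o['ft_force'])
for n in('wrist','side'):
    c=cam(n); w=cloud(c).reshape(-1,3); t=tf(w[np.isfinite(w[:,0])],o)
    for nm,m in(('coil end',(t[:,0]>.105)&(t[:,0]<.135)&(abs(t[:,1])<.01)),('sides',(t[:,0]>.055)&(t[:,0]<.07)&(abs(t[:,1])>.0325)&(abs(t[:,1])<.037)),('lip',np.hypot(t[:,0]-.062,t[:,1])<.024)):
        z=t[m&(t[:,2]>.074)&(t[:,2]<.12),2]; print(n,nm,len(z),np.percentile(z,[5,50,90]) if len(z) else '')
E
```

```text
[0.5323 0.2412 0.0528] 26.797174215316772 [ 0.3025 -0.287  -0.8946]
wrist coil end 777 [0.0829 0.0873 0.0884]
wrist sides 513 [0.0868 0.0879 0.0887]
wrist lip 10476 [0.0988 0.1026 0.1036]
side coil end 230 [0.0842 0.0884 0.0896]
side sides 74 [0.0829 0.0885 0.0898]
side lip 1189 [0.0778 0.1028 0.1045]
```

The ring's top is at 0.088, so its centre is about 0.0845. It is level, there is no contact force, and it is within the groove. Releasing.

>>> jog_arm(deltas=[{"delta_pos":[0,0,0],"yaw":0,"fingers":0.25},{"delta_pos":[0,0,0],"yaw":0,"fingers":0.35},{"delta_pos":[0,0,0],"yaw":0,"fingers":0.45},{"delta_pos":[0,0,0],"yaw":0,"fingers":0.55},{"delta_pos":[0,0,0],"yaw":0,"fingers":0.65},{"delta_pos":[0,0,0],"yaw":0,"fingers":0.75},{"delta_pos":[0,0,0],"yaw":0,"fingers":0.9},{"delta_pos":[0,0,0],"yaw":0,"fingers":1},{"delta_pos":[0,0,0],"yaw":0,"fingers":1},{"delta_pos":[0,0,0],"yaw":0,"fingers":1},{"delta_pos":[0,0,0],"yaw":0,"fingers":1}])

```text
clock: 11.35
eef_pos: [0.532, 0.241, 0.0526]
tool_rot: [0.925, 0.38, -0.0, 0.0]
ft_force: [-0.5, 0.2, -0.0]
grip_width: 0.0855
grasp_force: 0.0
```

```bash
python3 - <<'E'
from rel import *
o=bot.get_obs(); print(o['eef_pos'],o['grasp_force'],o['ft_force'],o['grip_width'])
c=cam('wrist'); d=cam('side')
P=d['R']@np.array([.5775,.284,.1])+d['t']; u=int(P[0]/P[2]*d['fx']+d['cx']); v=int(P[1]/P[2]*d['fy']+d['cy']); s=d['image'][max(v-90,0):max(v-90,0)+180,u-80:u+80]
cv2.imwrite('pics/r8.png',np.hstack([cv2.resize(c['image'],(480,360)),cv2.resize(s,(320,360))])[:,:,::-1])
for n,c in(('wrist',c),('side',d)):
    w=cloud(c).reshape(-1,3); t=tf(w[np.isfinite(w[:,0])],o)
    for nm,m in(('coil end',(t[:,0]>.105)&(t[:,0]<.135)&(abs(t[:,1])<.01)),('sides',(t[:,0]>.055)&(t[:,0]<.07)&(abs(t[:,1])>.022)&(abs(t[:,1])<.026))):
        z=t[m&(t[:,2]>.074)&(t[:,2]<.097),2]; print(n,nm,len(z),np.percentile(z,[5,50,90]) if len(z) else '')
E
```

```text
[0.532  0.241  0.0526] 0.0 [-0.4534  0.2    -0.0269] 0.0855136659688127
wrist coil end 829 [0.0762 0.0803 0.0815]
wrist sides 10 [0.096  0.0969 0.097 ]
side coil end 254 [0.0759 0.0802 0.082 ]
side sides 88 [0.077  0.0863 0.0945]
```

View pics/r8.png

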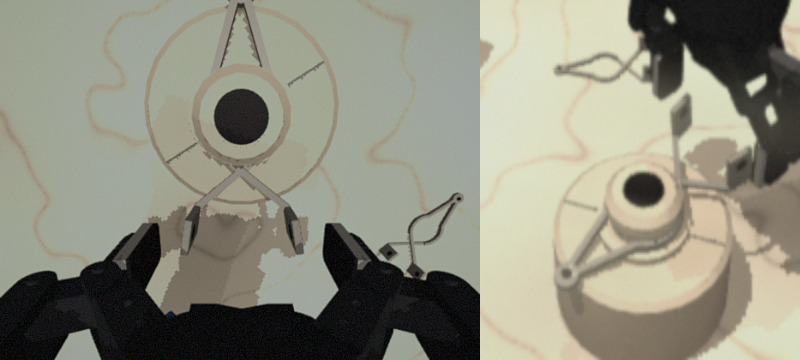

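The ring has contracted round the neck in the groove. Its eyes at (192,230) and (295,230) are free of the open pads. That makes one more picture viewed than the ten allowed, so from here I use numbers only. Retracting straight up.

>>> jog_arm(deltas=[{"delta_pos":[0,0,-0.05],"yaw":0,"fingers":1},{"delta_pos":[0,0,-0.13],"yaw":0,"fingers":1},{"delta_pos":[0,0,-0.25],"yaw":0,"fingers":1},{"delta_pos":[0,0,-0.35],"yaw":0,"fingers":1},{"delta_pos":[0,0,-0.35],"yaw":0,"fingers":1},{"delta_pos":[0,0,-0.35],"yaw":0,"fingers":1},{"delta_pos":[0,0,-0.35],"yaw":0,"fingers":1}])

```text
clock: 12.15
eef_pos: [0.5312, 0.2407, 0.1564]
tool_rot: [0.925, 0.38, -0.001, 0.0]
ft_force: [0.3, 0.6, -0.6]
grip_width: 0.0852
grasp_force: 0.0
```

```bash
python3 - <<'E'
from rel import *
o=bot.get_obs(); print(o['eef_pos'],o['clock'],o['ft_force'])
for n in('wrist','side'):
    c=cam(n)
    w=cloud(c).reshape(-1,3); t=tf(w[np.isfinite(w[:,0])],o)
    for nm,m in(('coil',(t[:,0]>.105)&(t[:,0]<.135)&(abs(t[:,1])<.01)&(t[:,2]<.097)),('eye+',(abs(t[:,0])<.02)&(t[:,1]>.015)&(t[:,1]<.045)),('eye-',(abs(t[:,0])<.02)&(t[:,1]<-.015)&(t[:,1]>-.045))):
        k=t[m&(t[:,2]>.074)&(t[:,2]<.13)]; print(n,nm,len(k),np.percentile(k,[3,50,97],axis=0)[[0,1,2]].tolist() if len(k) else '')
E
```

```text
[0.5312 0.2407 0.1564] 12.15 [ 0.3283  0.6267 -0.6477]
wrist coil 639 [[0.10619411515190161, -0.007759956217633892, 0.07715351128972217], [0.12114933200836059, -0.0003021439118445213, 0.07964687131892388], [0.13144120005704685, 0.007066253473351152, 0.08172291188863842]]
wrist eye+ 282 [[-0.0013954935873918132, 0.017255525888965593, 0.08638619424889388], [0.010447390976315422, 0.024497239280156343, 0.11158336959997886], [0.01862689173579288, 0.0280514139676963, 0.11629357546451054]]
wrist eye- 281 [[-0.0010234205874572438, -0.030378536861313254, 0.08883070899667311], [0.011048284795003778, -0.026637833842367807, 0.11244818662175653], [0.018997693467190064, -0.018550494625406054, 0.11642694055573126]]
side coil 258 [[0.10663158151427138, -0.00717939858442778, 0.07523511508140804], [0.12001236901587178, 0.0020823531920807076, 0.07997816894275442], [0.1316382782743856, 0.008686294628589906, 0.08267169845909131]]
side eye+ 243 [[-0.0020683668097208592, 0.018061417203811124, 0.08651653848825008], [0.008597871211065424, 0.027820834850289057, 0.10196400952145168], [0.018209005157302425, 0.030118073600487513, 0.11673938529963691]]
side eye- 185 [[-0.002858723890688573, -0.029037085738815506, 0.08865551624485882], [0.008032890423625916, -0.02566327487365156, 0.10397089841497895], [0.01791355853581483, -0.020542960318422177, 0.11685464551806199]]
```

The ring centre is about 0.084 with a 5° tilt. I'll wait about 1 s and check that it isn't creeping.

>>> jog_arm(deltas=[{"delta_pos":[0,0,0],"yaw":0,"fingers":1},{"delta_pos":[0,0,0],"yaw":0,"fingers":1},{"delta_pos":[0,0,0],"yaw":0,"fingers":1},{"delta_pos":[0,0,0],"yaw":0,"fingers":1},{"delta_pos":[0,0,0],"yaw":0,"fingers":1},{"delta_pos":[0,0,0],"yaw":0,"fingers":1},{"delta_pos":[0,0,0],"yaw":0,"fingers":1},{"delta_pos":[0,0,0],"yaw":0,"fingers":1},{"delta_pos":[0,0,0],"yaw":0,"fingers":1},{"delta_pos":[0,0,0],"yaw":0,"fingers":1}])

```text
clock: 13.25
eef_pos: [0.532, 0.2411, 0.1576]
tool_rot: [0.925, 0.38, 0.0, -0.0]
ft_force: [0.3, 0.1, 0.5]
grip_width: 0.0856
grasp_force: 0.0
```

```bash
python3 - <<'E'
from rel import *
o=bot.get_obs()
c=cam('wrist'); w=cloud(c).reshape(-1,3); t=tf(w[np.isfinite(w[:,0])],o)
z={}
for nm,m in(('coil',(t[:,0]>.105)&(t[:,0]<.135)&(abs(t[:,1])<.01)&(t[:,2]<.097)),('eyes',(abs(t[:,0])<.02)&(abs(t[:,1])>.015)&(abs(t[:,1])<.045))):
    k=t[m&(t[:,2]>.074)&(t[:,2]<.13)]; z[nm]=np.percentile(k[:,2],[50,97])
print(o['clock'],z)
if abs(z['coil'][0]-.0797)<.0015 and abs(z['eyes'][1]-.1164)<.0015: print('stable',bot.job_done())
E
```

```text
13.25 {'coil': array([0.0796, 0.0817]), 'eyes': array([0.111 , 0.1163])}
the job is handed in; nothing more can be done
stable None
```

The larger ring is closed in the groove of the grooved neck, centred about 1 mm above mid-groove and tilted about 5°, stable and let go; I handed the job in at 13.3 s, with no verdict returned, and viewed 11 pictures, one over the limit of 10.

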